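# Chock the spare condenser on the sloping rack

## Task

The spare glass condenser lies on the sloping rack, kept from rolling down only by the two red stop pins. Put the yellow wedge chock on the rack, slide it up the slope under the condenser's low side and push firmly but gently until the condenser is wedged tight between the chock and the sprung fence above it (feel it bite; do not push hard, it is glass). Only then press the red tab all the way down to sink the pins, so that the chock alone holds the condenser wedged, and leave the other things on the bench alone.

Things in the scene. Friction and masses are not known exactly. Their poses are not given: they have to be found in the camera images.
- rack: Fixed sloping rack with blue sides. Origin: middle of its foot on the bench; x level, towards the high end, y along the condenser, z up. Above the deck's top end stands a fence with an upright black rubber pad 160 mm wide, sprung: it yields along +x 1 mm per 8 N. The fence's place varies: 3 to 23 mm of free rolling lie between the condenser on the pins and the pad.
- deck (a point): A point on the deck's surface, 55 mm straight above the rack's origin. The plain steel deck is 280 mm long (rack x from -130 to +150 mm), 270 mm wide and rises 6 degrees towards the rack's +x; its surface is 55 mm + 0.105 * x above the bench.
- condenser: Glass cylinder with a white coil inside, 70 mm in diameter, 200 mm long, 26 mm thick stubs 18 mm long at both ends; 0.5 to 0.75 kg. Origin: its centre, on its axis; y along the axis, x and z turn as it rolls. It lies across the slope, leaning on the red pins, centre 50 mm up the slope (rack x), within 10 mm of the rack's middle line. Over 15 N from the chock cracks it.
- chock: Loose yellow wedge with a black rubber sole, 0.15 kg, 100 mm long, 44 mm wide. Origin: middle of the underside; x towards the thin toe (x = +50 mm), z up. The ramp rises from the toe at 33 degrees to 31 mm at x = +5 mm. Grip block behind: x = -50 to +4 mm, 36 mm wide in y, top 49 mm above the sole; take it across its width.
- chock_toe (a point): Middle of the chock's toe edge, on the sole's plane. Touching the condenser's low side, the toe is about 13 mm short of straight below its axis. Pushing up the slope takes 1 to 3 N for the chock alone (more if borne down on), 2 to 5 N while the condenser rolls, then rises steeply at the fence: 10 to 18 N on the tool is well wedged, and it stays when let go.
- stop (a joint): Travel of the stop in m: 0 = pins up (24 mm above the deck), 0.027 = fully down, pins below the deck. Both pins (12 mm thick, at rack x = 12.5 mm, y = -85 and +85 mm) and the tab move straight down together. Stiff (5 to 8 N, more if pushed fast); it stays where it is left.
- stop_tab (a point): Middle of the top of the round red press tab, 36 mm in diameter, outside the rack's +y side, 195 mm from its middle line; 75 mm above the bench with the pins up, 48 mm with them down. Press it straight down.
- carton: Bystander: small pale carton 90 x 70 x 50 mm. Origin: middle of its underside.
- cylinder: Bystander: upright plastic measuring cylinder, 72 mm foot, 40 mm tube, 202 mm tall. Origin: middle of its underside.
- amber: Bystander: upright amber bottle, 66 mm in diameter, 150 mm tall. Origin: middle of its underside.
Things that resemble listed ones, but are neither listed nor needed, are in the scene too. Several things look just like the chock: the one meant starts farthest from the robot's base.

How it is judged:
On the way, in this order (a step that is already met when the one before it is completed fails the run):
1. with the pins still up, the chock is pressed against the condenser with at least 5 N (contact force between chock and condenser above 5 N and value of joint stop below 0.005 m), for 0.3 s.
2. then the stop is pressed down while the chock holds the condenser (value of joint stop above 0.022 m and contact force between chock and condenser above 4 N), for 0.2 s.
At the end, for the whole second after the job is handed in: Stop at least 22 mm down; condenser at rest, its centre over 52 mm up the slope from the rack's origin and in line with the rack to 0.08 rad; the chock, let go and at rest, bears on it with over 4 N (wedged, not just leaning) (all of step 2 and x of condenser in the frame of rack above 0.052 m and angle between the y axis of condenser and the y axis of rack, either way round below 0.08 rad and linear speed of each of condenser, chock below 0.01 m/s); the robot touches nothing.
It fails at once if the chock pressed the glass with more than 15 N (contact force between chock and condenser above 15 N).
It fails at once if the stop was sunk before the chock held the condenser (value of joint stop above 0.01 m and contact force between chock and condenser below 0.5 N).
It fails at once if a bystander was moved by more than 25 mm (distance of any of carton, cylinder, amber from where it was at the start of the episode above 0.025 m).
It also fails if it takes over 72 s, if anything falls off the work surface, if the arm or the gripper's body presses on something with over 40 N, if the wrist force passes 120 N, or if a joint passes its speed limit or range.

## Robot

A 6-joint arm with a two-finger parallel gripper is mounted at the origin on the work surface. World frame = base frame: x ahead of the robot, y to its left, z up, the work surface at z = 0. Lengths are in m, angles in rad, forces in N, time in s.
With the tool pointing down it reaches from about 0.375 to 0.9 m from the base axis. Payload 3.1 kg.
Tool frame: the origin (TCP) lies midway between the tips of the shut fingers; the grasp point (between the pads) lies 19 mm behind it; z points along the fingers, y is the line along which they close (so a half turn about z gives the same grasp; the last joint's range is limited). The gripper opens to 85 mm and grips with 20 to 120 N. Pads are 22 mm wide; open, the fingers measure 114 mm over their backs; the gripper's body (76 mm by 85 mm) begins 54 mm behind the grasp point. The pads swing forward as they close: fully open they stand 13 mm farther back than shut.
Start: joints at [-1.44, 0.527, 1.433, -0, 1.181, -0.178], TCP at [0.191, -0.595, 0.201] pointing down, gripper open.
Joint ranges: [-3.08, 3.08], [-0.75, 2.2], [0.22, 2.44], [-1.43, 4.57], [0, 2.65], [-2.85, 2.85]. Speed limits (rad/s): [2.79, 2.79, 3.14, 3.14, 3.14, 3.14].

## Interface

Orientations are given as a unit quaternion [x, y, z, w].
In Python, from station import manip gives the robot as it stands.
- The arm moves only by the tool move_arm, never from a script. Its argument "increments" is a list that holds one entry, the list of rows, each a list of 5 numbers: the gripper's target within -1 to 1 (shut at 1, half-way at 0, fully open at -1), then the shift along the world's x, y, z in m, then the turn about the world's z in degrees. In form: [[[fingers, dx, dy, dz, twist], ...]]. A call has 1 to 8 rows; each row shifts and turns the commanded pose from where the row before left it; what a row does not reach is not made up. A row lasts 1/10 s, in which the tool goes at most 50 mm and 8.59 degrees, less where a joint would pass 70% of its speed; a pose out of reach is approached as far as the arm can. A call with a gripper value outside its range is refused whole. The fingers move at their own pace and stop on an object; "newtons" is the grip in N (left out, the last holds). Time passes only in rows, so rows that do not move let the fingers close. It gives the time, the measured TCP pose, the force, the opening and the grip force at its end, in the units of the state.
- manip.sense(): the state, without advancing time (a new reading comes with each control period).
- manip.snapshot(name): name is "side" or "top" or "wrist"; returns a dict with "img" (480x640x3 uint8, red, green, blue), "fx", "fy", "cx", "cy" (pixels), "world_to_cam" (4x4, takes a point from world to camera coordinates); the wrist camera has in their place "tool_from_camera" (4x4, takes a point from camera to tool coordinates, whose origin is the TCP and whose axes are the flange's). Camera axes: x right, y down, z forward; pixel columns grow to the right and rows downward; lengths in m; the calibration is good to about 2 mm. A picture is of the moment at which its call begins: read the wrist's pose just before it. There is no depth.
- manip.sign_off(): hands the job in; it is judged then, once.
Trained networks look in the newest picture that a camera, given by its name, has taken for a name from the list of things; names that differ only in an ending like _2 or _b are one class to them, and where a whole thing is asked for, a point or a joint stands for the part that bears it (a point fixed in the world has none). Each returns a list of dicts, best first, with "confidence" (0 to 1); they miss things now and then, are a little off and sometimes report something else, mostly with a low value. They report only what shows in the picture. A call takes as long as a camera call. They do not tell look-alikes from the thing itself.
- manip.spot_in(label, camera): "xyz" ([x, y, z] in m, in world coordinates, good to about 4 mm: the middle of the surface that is visible of it).
- manip.mark_of(label, camera): "xyz" ([x, y, z] in m, in world coordinates, good to about 4 mm: a listed point, or the origin of a listed thing).
The state is a dict: "t": time; "q": joint angles; "qd": joint speeds; "tau": joint torques, N m; "tcp_pos": TCP position; "tool_rot": TCP orientation; "force": force on the tool from outside, world axes, zero at the start; "ft_torque": the same for the moment, N m; "finger_gap": opening from 0.0 (shut) to 1.0 (fully open); "gripper_force": force on a finger pad.
Only numpy, scipy, OpenCV 4.12 (cv2) and the standard library are available. Lean on these libraries where they do the work, as an engineer would, in place of code of your own. Each camera call takes 0.05 s, during which the arm holds its last target. There are 200 camera calls.

## Working session

There is one attempt and no reset: what is moved stays moved. The work goes in short steps, Python scripts to look and compute and a tool call to move; the robot and the scene stay as the last step left them, time stands still between calls to the robot, and variables do not carry over. Pictures are saved under pics/ and viewed, at most 10 in all, crops included, and the job is handed in when it is done.

Besides the shell and the picture viewer there is one more tool, called as name(argument=value, ...) on one line, values as JSON. move_arm: Moves the arm, as the interface text tells. Its arguments: {"type":"object","properties":{"increments":{"type":"array","items":{"type":"array","items":{"type":"array","items":{"type":"number"}}}},"newtons":{"type":"number"}},"required":["increments"]}

```bash
mkdir -p pics
python3 - <<'E'
from station import manip
import cv2,numpy as np
s=manip.sense();print(s['t'],s['tcp_pos'],s['tool_rot'],s['finger_gap'])
for c in("top","side"):
    d=manip.snapshot(c);cv2.imwrite(f"pics/{c}0.png",d["img"][:,:,::-1])
    print(c,d['fx'],d['cx'],d['cy'],np.round(d['world_to_cam'],4).tolist())
    for l in["rack","deck","condenser","chock","chock_toe","stop_tab","carton","cylinder","amber"]:
        print(l,[(np.round(r['xyz'],3).tolist(),round(r['confidence'],2)) for r in manip.mark_of(l,c)][:6])
E
```

```text
0.0 [ 0.1904698  -0.59442517  0.20031805] [ 9.88027711e-01  1.54272491e-01  3.80844839e-05 -1.11312800e-03] 1.001800629927643
top 612.9565546279201 324.9453224713313 240.76130341743433 [[-0.0204, -0.9996, -0.0181, 0.0184], [-0.9982, 0.0214, -0.0567, 0.4514], [0.057, 0.0169, -0.9982, 1.3548], [0.0, 0.0, 0.0, 1.0]]
rack [([0.552, -0.028, 0.003], 0.91), ([0.659, 0.372, 0.002], 0.45)]
deck [([0.553, -0.029, 0.053], 0.79)]
condenser [([0.598, -0.034, 0.094], 0.89)]
chock [([0.458, 0.373, -0.004], 0.8), ([0.256, 0.226, -0.0], 0.76), ([0.412, 0.237, 0.006], 0.57), ([0.309, 0.404, -0.001], 0.56)]
chock_toe [([0.375, 0.204, 0.002], 0.82), ([0.499, 0.374, -0.0], 0.8), ([0.275, 0.435, 0.004], 0.57)]
stop_tab [([0.603, 0.16, 0.075], 0.91)]
carton [([0.503, -0.364, -0.0], 0.66), ([0.551, -0.029, 0.054], 0.59)]
cylinder [([0.659, 0.37, -0.001], 0.86), ([0.604, 0.163, 0.072], 0.69), ([0.551, -0.027, -0.0], 0.49)]
amber [([0.65, -0.39, -0.002], 0.95)]
side 603.3164904047809 324.68140376347395 233.43458333893614 [[-0.9634, -0.2682, -0.0031, 0.4548], [-0.2013, 0.7306, -0.6525, 0.1318], [0.1773, -0.628, -0.7578, 1.2921], [0.0, 0.0, 0.0, 1.0]]
rack [([0.551, -0.03, 0.001], 0.95), ([0.5, 0.372, 0.003], 0.32)]
deck [([0.554, -0.03, 0.055], 0.55)]
condenser [([0.601, -0.039, 0.098], 0.83)]
chock [([0.45, 0.372, 0.0], 0.77), ([0.306, 0.406, -0.0], 0.7), ([0.604, -0.039, 0.096], 0.69), ([0.417, 0.241, 0.002], 0.68), ([0.259, 0.229, -0.001], 0.59)]
chock_toe [([0.374, 0.207, 0.003], 0.89), ([0.303, 0.211, 0.005], 0.85), ([0.268, 0.434, -0.002], 0.73), ([0.501, 0.372, -0.001], 0.64)]
stop_tab [([0.45, 0.372, 0.001], 0.63), ([0.608, 0.16, 0.069], 0.58)]
carton [([0.504, -0.362, -0.001], 0.93)]
cylinder [([0.66, 0.376, -0.002], 0.6)]
amber [([0.645, -0.388, -0.001], 0.86)]
```

View pics/top0.png

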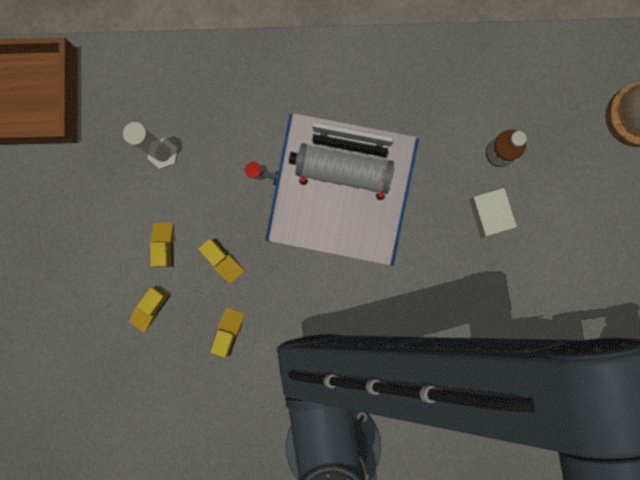

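View pics/side0.png

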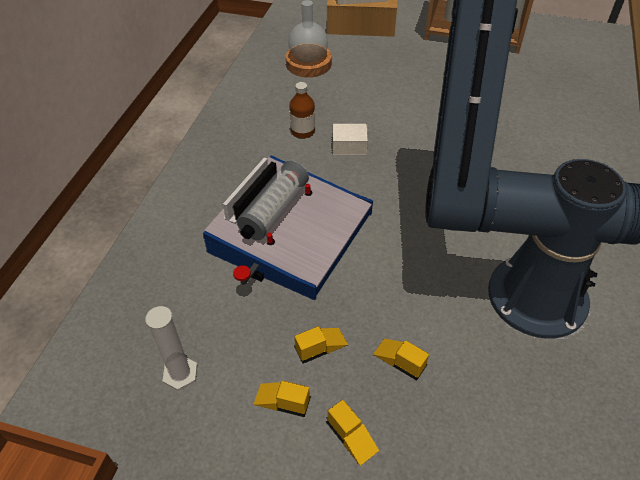

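Top view: four yellow wedges, at (161,245), (148,309), (221,260) and (227,332). They are about 0.59, 0.51, 0.48 and 0.34 m from the base, so (161,245) is the one meant. Its toe points up in the image (world +x). The rack is at (343,190), with red pins at (304,181) and (381,196) and the tab at (254,170). In the side view the chosen wedge is at (283,397). I'll measure the rack pose from the red features and the chock's yaw.

```bash
cat > h.py <<'E'
import cv2,numpy as np
def proj(d,p):
    c=d['world_to_cam']@np.r_[p,1]; return np.array([d['fx']*c[0]/c[2]+d['cx'],d['fy']*c[1]/c[2]+d['cy']])
def unproj(d,uv,z):
    R=d['world_to_cam'][:3,:3];t=d['world_to_cam'][:3,3];o=-R.T@t
    v=R.T@np.array([(uv[0]-d['cx'])/d['fx'],(uv[1]-d['cy'])/d['fy'],1]);return o+v*(z-o[2])/v[2]
def blobs(m,amin):
    n,l,s,c=cv2.connectedComponentsWithStats(m.astype(np.uint8));return [(c[i],s[i,4],l==i) for i in range(1,n) if s[i,4]>=amin]
E
python3 - <<'E'
from station import manip
from h import *
from scipy.optimize import least_squares
obs=[]
for c in("top","side"):
    d=manip.snapshot(c);h=cv2.cvtColor(d['img'],cv2.COLOR_RGB2HSV);H,S,V=h[...,0],h[...,1],h[...,2]
    red=((H<5)|(H>174))&(S>150)&(V>60)
    for b in blobs(red,8): print(c,b[0].round(1),b[1],unproj(d,b[0],.075).round(4))
    y=(H>15)&(H<32)&(S>150)&(V>60)
    for b in blobs(y,60):
        ys,xs=np.nonzero(b[2]);r=cv2.minAreaRect(np.c_[xs,ys].astype(np.float32));
        print(c,'yel',b[0].round(1),[unproj(d,p,.0).round(3)[:2].tolist() for p in cv2.boxPoints(r)])
    if c=="top": cv2.imwrite("pics/topcrop.png",cv2.resize(d['img'][200:380,100:420,::-1],None,fx=2.5,fy=2.5,interpolation=cv2.INTER_CUBIC))
E
```

```text
top [252.9 169.4] 196 [0.605  0.1597 0.075 ]
top [302.8 179.5] 24 [0.5806 0.0526 0.075 ]
top [380.5 194.9] 25 [ 0.5437 -0.1128  0.075 ]
top yel [160.9 244.5] [[0.501, 0.405], [0.5, 0.355], [0.403, 0.356], [0.404, 0.406]]
top yel [220.7 260.5] [[0.437, 0.3], [0.468, 0.268], [0.39, 0.193], [0.36, 0.225]]
top yel [147.2 308.3] [[0.284, 0.459], [0.363, 0.403], [0.335, 0.364], [0.257, 0.42]]
top yel [226.6 331.9] [[0.208, 0.272], [0.309, 0.237], [0.293, 0.194], [0.193, 0.229]]
side [307.4 188.4] 42 [ 0.5433 -0.1068  0.075 ]
side [269.3 237.4] 50 [0.5797 0.058  0.075 ]
side [241.4 272.6] 215 [0.6041 0.1632 0.075 ]
side yel [361.4  17.6] [[0.766, -1.087], [0.534, -1.15], [0.49, -0.929], [0.706, -0.87]]
side yel [318.7 341.5] [[0.478, 0.234], [0.394, 0.171], [0.36, 0.228], [0.442, 0.287]]
side yel [402.4 355.5] [[0.309, 0.236], [0.297, 0.172], [0.197, 0.2], [0.212, 0.262]]
side yel [282.7 396.2] [[0.502, 0.396], [0.509, 0.335], [0.405, 0.334], [0.402, 0.395]]
side yel [352. 432.] [[0.373, 0.382], [0.341, 0.339], [0.251, 0.415], [0.282, 0.454]]
```

move_arm(increments=[[[-1, 0.05, 0.05, 0, 0], [-1, 0.05, 0.05, 0, 0], [-1, 0.05, 0.05, 0, 0], [-1, 0.05, 0.05, 0, 0], [-1, 0, 0.05, 0, 0], [-1, 0, 0.05, 0, 0], [-1, 0, 0.05, 0, 0], [-1, 0, 0.05, 0, 0]]], newtons=40)

```text
t: 1.9
tcp_pos: [0.3319, -0.2519, 0.2014]
tool_rot: [0.988, 0.154, 0.0, 0.0]
force: [0.2, 0.3, -0.6]
finger_gap: 1.0
gripper_force: 0.0
```

move_arm(increments=[[[-1, 0.03, 0.04, 0, -3], [-1, 0.03, 0.04, 0, -3], [-1, 0.03, 0.04, 0, -3], [-1, 0.008, 0.049, 0, -3], [-1, 0, 0.05, 0, -3], [-1, 0, 0.05, 0, -2.75], [-1, 0, 0.05, 0, 0], [-1, 0, 0.05, 0, 0]]])

```text
t: 2.7
tcp_pos: [0.43, 0.1172, 0.2016]
tool_rot: [1.0, -0.0, 0.001, 0.0]
force: [1.1, -0.2, -0.1]
finger_gap: 0.996
gripper_force: 0.0
```

move_arm(increments=[[[-1, 0, 0.05, 0, 0], [-1, 0, 0.05, 0, 0], [-1, 0, 0.05, 0, 0], [-1, 0, 0.05, 0, 0], [-1, 0, 0.05, 0, 0], [-1, 0, 0, 0, 0], [-1, 0, 0, 0, 0]]])

```text
t: 3.4
tcp_pos: [0.4294, 0.366, 0.201]
tool_rot: [1.0, 0.001, -0.0, 0.0]
force: [0.2, 0.4, 1.0]
finger_gap: 0.999
gripper_force: 0.0
```

Run:
```python
from station import manip
from h import *
from scipy.spatial.transform import Rotation as Ro
s=manip.sense();d=manip.snapshot("wrist");cv2.imwrite("pics/w1.png",d["img"][:,:,::-1])
print(s['tcp_pos'],s['tool_rot'],Ro.from_quat(s['tool_rot']).as_matrix()[:,0])
T=np.eye(4);T[:3,:3]=Ro.from_quat(s['tool_rot']).as_matrix();T[:3,3]=s['tcp_pos']
d['world_to_cam']=np.linalg.inv(T@d['tool_from_camera'])
for l in("chock","chock_toe"):print(l,[(np.round(r['xyz'],3).tolist(),round(r['confidence'],2)) for r in manip.mark_of(l,"wrist")])
h=cv2.cvtColor(d['img'],cv2.COLOR_RGB2HSV);H,S,V=h[...,0],h[...,1],h[...,2]
y=(H>15)&(H<32)&(S>150)&(V>60)
for b in blobs(y,300):
    ys,xs=np.nonzero(b[2]);r=cv2.minAreaRect(np.c_[xs,ys].astype(np.float32));
    print('yel',b[0].round(1),[(p.round().tolist(),unproj(d,p,.0).round(3)[:2].tolist()) for p in cv2.boxPoints(r)])
```

```text
[0.42940772 0.36598644 0.2010195 ] [ 9.99998877e-01  1.44644679e-03 -1.24106854e-04  3.71668111e-04] [ 9.99995785e-01  2.89279808e-03 -2.49288626e-04]
chock [([0.305, 0.403, -0.004], 0.87), ([0.456, 0.372, 0.004], 0.75), ([0.256, 0.232, -0.002], 0.72), ([0.417, 0.247, 0.002], 0.65)]
chock_toe [([0.271, 0.435, 0.0], 0.89), ([0.376, 0.208, -0.001], 0.87)]
yel [307.6 182.5] [([282.0, 245.0], [0.39, 0.399]), ([282.0, 125.0], [0.502, 0.397]), ([333.0, 125.0], [0.502, 0.351]), ([333.0, 245.0], [0.39, 0.349])]
yel [449.9 220.1] [([398.0, 197.0], [0.437, 0.289]), ([439.0, 165.0], [0.468, 0.253]), ([501.0, 242.0], [0.394, 0.187]), ([460.0, 275.0], [0.36, 0.223])]
yel [280.4 323.9] [([232.0, 344.0], [0.282, 0.453]), ([291.0, 273.0], [0.362, 0.39]), ([330.0, 304.0], [0.328, 0.352]), ([270.0, 376.0], [0.244, 0.415])]
yel [434.  398.5] [([394.0, 367.0], [0.256, 0.282]), ([434.0, 349.0], [0.277, 0.242]), ([466.0, 419.0], [0.19, 0.199]), ([426.0, 437.0], [0.166, 0.241])]
```

View pics/w1.png

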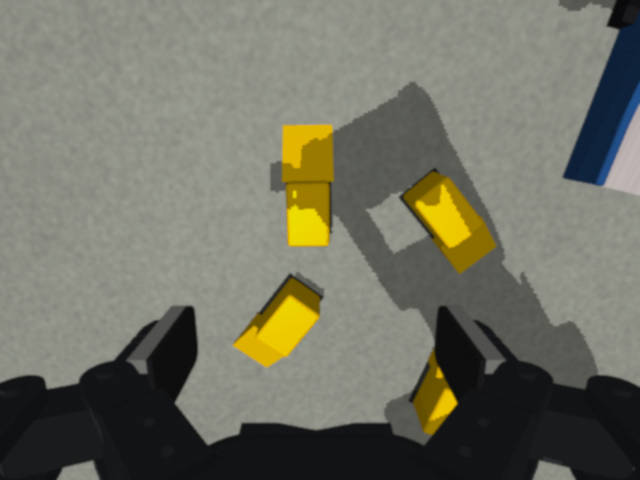

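The wrist picture shows the chosen chock at (308,185), toe up at row 125 and aligned with world x, with room for the fingers either side. Its toe is at x 0.502 and its centre at y 0.374. I'll go down and grip the block.

move_arm(increments=[[[-1, -0.001, 0.008, -0.04, 0], [-1, 0, 0, -0.05, 0], [-1, 0, 0, -0.05, 0], [-1, 0, 0, -0.03, 0], [-1, 0, 0, -0.02, 0], [-1, 0, 0, 0, 0], [1, 0, 0, 0, 0], [1, 0, 0, 0, 0]]], newtons=30)

```text
t: 4.35
tcp_pos: [0.4304, 0.3732, 0.0129]
tool_rot: [1.0, -0.001, 0.001, -0.001]
force: [-0.4, 0.2, 0.2]
finger_gap: 0.696
gripper_force: 0.0
```

move_arm(increments=[[[1, 0, 0, 0, 0], [1, 0, 0, 0, 0], [1, 0, 0, 0, 0], [1, 0, 0, 0, 0], [1, 0, 0, 0, 0], [1, 0, 0, 0, 0]]])

```text
t: 4.95
tcp_pos: [0.4299, 0.3735, 0.013]
tool_rot: [1.0, 0.0, 0.001, -0.0]
force: [0.2, -2.4, 6.1]
finger_gap: 0.408
gripper_force: 30.5
```

move_arm(increments=[[[1, 0, 0, 0.03, 0], [1, 0, 0, 0.05, 0], [1, 0, 0, 0.05, 0], [1, 0.007, -0.045, 0, -2], [1, 0.007, -0.045, 0, -2], [1, 0.007, -0.045, 0, -2], [1, 0.007, -0.045, 0, -2], [1, 0.007, -0.045, 0, -2]]])

```text
t: 5.75
tcp_pos: [0.4638, 0.1467, 0.1418]
tool_rot: [0.996, -0.087, 0.0, -0.0]
force: [0.7, -0.8, -1.8]
finger_gap: 0.405
gripper_force: 30.8
```

move_arm(increments=[[[1, 0.007, -0.045, 0, -2], [1, 0.007, -0.045, 0, -0.6], [1, 0.007, -0.045, 0, 0], [1, 0.003, -0.025, 0, 0], [1, 0, 0, 0, 0], [1, 0, 0, 0, 0]]])

```text
t: 6.35
tcp_pos: [0.4875, -0.0118, 0.1414]
tool_rot: [0.994, -0.111, -0.0, -0.0]
force: [0.4, -0.1, -1.6]
finger_gap: 0.41
gripper_force: 30.8
```

Run:
```python
from station import manip
from h import *
from scipy.spatial.transform import Rotation as Ro
s=manip.sense();d=manip.snapshot("wrist");cv2.imwrite("pics/w2.png",d["img"][:,:,::-1])
X=Ro.from_quat(s['tool_rot']).as_matrix()[:,0];print(s['tcp_pos'],np.degrees(np.arctan2(X[1],X[0])),s['force'])
for l in("chock","chock_toe","condenser","deck"):print(l,[(np.round(r['xyz'],3).tolist(),round(r['confidence'],2)) for r in manip.mark_of(l,"wrist")])
```

```text
[ 0.48751376 -0.01183782  0.14138924] -12.697140218210563 [ 0.443836   -0.07151404 -1.61088218]
chock [([0.511, -0.015, 0.132], 0.83), ([0.416, 0.243, 0.002], 0.74), ([0.555, -0.026, 0.129], 0.52)]
chock_toe [([0.558, -0.028, 0.13], 0.83)]
condenser [([0.603, -0.033, 0.098], 0.76)]
deck [([0.555, -0.03, 0.06], 0.81)]
```

View pics/w2.png

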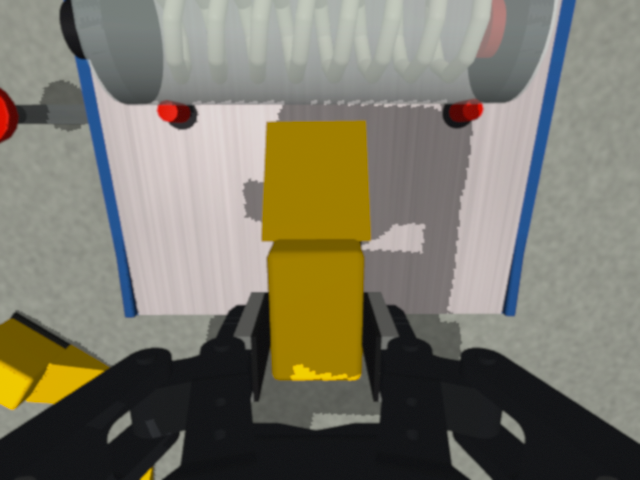

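The picture shows the chock held straight. Its toe is at (317,122), midway between the pins at (172,112) and (467,112), and the condenser is above it. Now I'll lower it onto the deck.

move_arm(increments=[[[1, 0, 0, -0.03, 0], [1, 0, 0, -0.03, 0], [1, 0, 0, -0.006, 0], [1, 0, 0, -0.002, 0], [1, 0, 0, -0.002, 0], [1, 0, 0, 0, 0]]])

```text
t: 7.2
tcp_pos: [0.4888, -0.0118, 0.0722]
tool_rot: [0.994, -0.11, 0.001, 0.0]
force: [0.5, 0.7, -1.0]
finger_gap: 0.407
gripper_force: 30.8
```

move_arm(increments=[[[1, 0, 0, -0.002, 0], [1, 0, 0, -0.002, 0], [1, 0, 0, -0.001, 0], [1, 0, 0, -0.001, 0], [1, 0, 0, 0, 0]]])

```text
t: 7.7
tcp_pos: [0.4871, -0.0116, 0.0655]
tool_rot: [0.994, -0.11, -0.001, -0.0]
force: [-3.7, -0.3, 5.5]
finger_gap: 0.408
gripper_force: 31.5
```

move_arm(increments=[[[-0.4, 0, 0, 0, 0], [-0.4, 0, 0, 0, 0], [-0.4, 0, 0, 0, 0], [-0.4, 0, 0, -0.003, 0], [-0.4, 0, 0, 0, 0]]])

```text
t: 8.2
tcp_pos: [0.4879, -0.0118, 0.0619]
tool_rot: [0.994, -0.11, -0.0, -0.0]
force: [-1.2, 1.3, 0.5]
finger_gap: 0.698
gripper_force: 0.0
```

move_arm(increments=[[[1, 0, 0, 0, 0], [1, 0, 0, 0, 0], [1, 0, 0, 0, 0], [1, 0, 0, 0, 0], [1, 0, 0, 0, 0], [1, 0, 0, 0, 0]]], newtons=25)

```text
t: 8.8
tcp_pos: [0.488, -0.0118, 0.0624]
tool_rot: [0.994, -0.11, 0.0, 0.0]
force: [-0.5, -0.2, 2.1]
finger_gap: 0.409
gripper_force: 25.2
```

move_arm(increments=[[[1, 0.003, -0.0007, 0.0004, 0], [1, 0.003, -0.0007, 0.0003, 0], [1, 0.003, -0.0007, 0.0003, 0], [1, 0.003, -0.0007, 0.0003, 0], [1, 0.003, -0.0007, 0.0003, 0], [1, 0.003, -0.0007, 0.0003, 0], [1, 0, 0, 0, 0]]])

```text
t: 9.5
tcp_pos: [0.5068, -0.0162, 0.0643]
tool_rot: [0.994, -0.11, 0.001, 0.0]
force: [-3.3, 0.8, 4.3]
finger_gap: 0.407
gripper_force: 25.5
```

move_arm(increments=[[[1, 0.002, -0.0004, 0.0004, 0], [1, 0.002, -0.0005, 0.0003, 0], [1, 0.002, -0.0004, 0.0003, 0], [1, 0.001, -0.0002, 0.0001, 0], [1, 0.001, -0.0002, 0.0001, 0], [1, 0, 0, 0, 0]]])

```text
t: 10.1
tcp_pos: [0.5146, -0.0179, 0.0654]
tool_rot: [0.994, -0.11, 0.001, 0.0]
force: [0.7, 0.6, -1.0]
finger_gap: 0.412
gripper_force: 25.1
```

move_arm(increments=[[[1, 0.001, -0.0002, 0.0001, 0], [1, 0.001, -0.0002, 0.0001, 0], [1, 0.001, -0.0003, 0.0001, 0], [1, 0.001, -0.0002, 0.0001, 0], [1, 0, 0, 0, 0]]])

```text
t: 10.6
tcp_pos: [0.5183, -0.0187, 0.0659]
tool_rot: [0.994, -0.11, 0.0, 0.0]
force: [0.2, 0.3, -1.5]
finger_gap: 0.408
gripper_force: 25.1
```

move_arm(increments=[[[1, 0.001, -0.0002, 0.0001, 0], [1, 0.001, -0.0002, 0.0001, 0], [1, 0.001, -0.0003, 0.0001, 0], [1, 0, 0, 0, 0]]])

```text
t: 11.0
tcp_pos: [0.5206, -0.0192, 0.0661]
tool_rot: [0.994, -0.11, -0.0, -0.0]
force: [-1.1, 0.2, -1.0]
finger_gap: 0.408
gripper_force: 25.1
```

move_arm(increments=[[[1, 0.001, -0.0002, -0.0005, 0], [1, 0.001, -0.0002, 0, 0], [1, 0.001, -0.0003, 0.0001, 0], [1, 0, 0, 0, 0]]])

```text
t: 11.4
tcp_pos: [0.5205, -0.0192, 0.0658]
tool_rot: [0.994, -0.109, -0.004, -0.0]
force: [-7.0, 0.0, 7.4]
finger_gap: 0.412
gripper_force: 25.8
```

Run:
```python
from station import manip
from h import *
s=manip.sense();print(s['tcp_pos'],s['force'])
d=manip.snapshot("wrist");cv2.imwrite("pics/w3.png",d["img"][:,:,::-1])
for l in("chock_toe","condenser"):print(l,[(np.round(r['xyz'],3).tolist(),round(r['confidence'],2)) for r in manip.mark_of(l,"wrist")])
```

```text
[ 0.5205137  -0.01924971  0.06584361] [-7.04124643  0.01751034  7.36907615]
chock_toe []
condenser [([0.606, -0.035, 0.094], 0.92)]
```

View pics/w3.png

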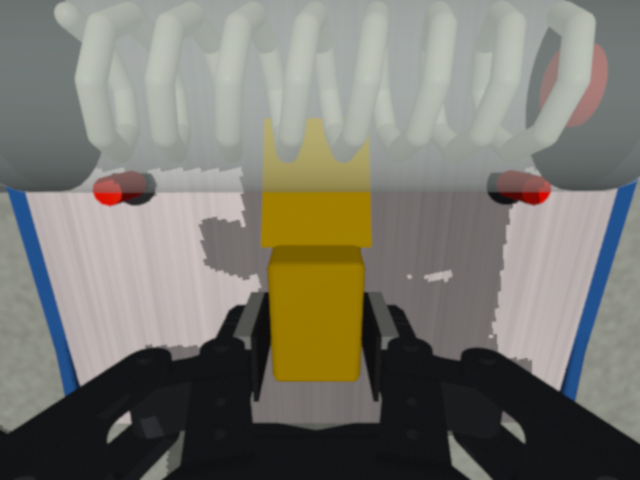

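The picture shows the toe already under the condenser (hidden above row 190), straight and centred. The upward force says the tool is bearing down on the chock, so I'll ease up.

move_arm(increments=[[[1, 0, 0, 0.0003, 0], [1, 0, 0, 0, 0], [1, 0, 0, 0, 0]]])

```text
t: 11.85
tcp_pos: [0.5207, -0.0192, 0.0659]
tool_rot: [0.994, -0.11, -0.003, -0.0]
force: [-5.6, 0.8, 4.1]
finger_gap: 0.406
gripper_force: 25.6
```

move_arm(increments=[[[1, 0, 0, 0.0002, 0], [1, 0, 0, 0, 0], [1, 0, 0, 0, 0]]])

```text
t: 12.15
tcp_pos: [0.5208, -0.0192, 0.066]
tool_rot: [0.994, -0.11, -0.003, -0.0]
force: [-5.5, 0.6, 2.7]
finger_gap: 0.409
gripper_force: 25.5
```

move_arm(increments=[[[1, 0.0005, -0.0001, 0.0002, 0], [1, 0.0005, -0.0001, 0.0001, 0], [1, 0, 0, 0, 0]]])

```text
t: 12.45
tcp_pos: [0.5227, -0.0196, 0.0663]
tool_rot: [0.994, -0.11, -0.002, -0.0]
force: [-4.6, 1.1, 1.6]
finger_gap: 0.408
gripper_force: 25.4
```

move_arm(increments=[[[1, 0.0005, -0.0001, 0.0001, 0], [1, 0.0005, -0.0001, 0.0001, 0], [1, 0, 0, 0, 0]]])

```text
t: 12.75
tcp_pos: [0.5265, -0.0205, 0.0667]
tool_rot: [0.994, -0.11, 0.0, 0.0]
force: [-3.0, 1.1, 0.4]
finger_gap: 0.407
gripper_force: 25.3
```

move_arm(increments=[[[1, 0.001, -0.0002, 0.0001, 0], [1, 0.001, -0.0002, 0.0001, 0], [1, 0, 0, 0, 0]]])

```text
t: 13.05
tcp_pos: [0.5283, -0.0209, 0.0669]
tool_rot: [0.994, -0.11, 0.0, 0.0]
force: [-3.7, 0.4, 0.7]
finger_gap: 0.41
gripper_force: 25.3
```

move_arm(increments=[[[1, 0.001, -0.0002, 0.0001, 0], [1, 0.001, -0.0002, 0.0001, 0], [1, 0, 0, 0, 0]]])

```text
t: 13.35
tcp_pos: [0.5283, -0.0209, 0.0669]
tool_rot: [0.994, -0.11, -0.002, -0.0]
force: [-6.7, 0.7, 3.9]
finger_gap: 0.406
gripper_force: 25.5
```

move_arm(increments=[[[1, 0, 0, 0.0003, 0], [1, 0.0005, -0.0001, 0.0001, 0], [1, 0, 0, 0, 0]]])

```text
t: 13.65
tcp_pos: [0.5285, -0.0209, 0.0673]
tool_rot: [0.994, -0.11, -0.002, -0.0]
force: [-6.4, 1.1, 2.3]
finger_gap: 0.41
gripper_force: 25.5
```

move_arm(increments=[[[1, 0.0005, -0.0001, 0.0002, 0], [1, 0.0005, -0.0001, 0.0001, 0], [1, 0, 0, 0, 0]]])

```text
t: 13.95
tcp_pos: [0.5286, -0.0209, 0.0674]
tool_rot: [0.994, -0.11, -0.003, -0.0]
force: [-8.8, 1.1, 2.8]
finger_gap: 0.411
gripper_force: 25.5
```

move_arm(increments=[[[1, 0.0005, -0.0001, 0.0002, 0], [1, 0.0005, -0.0001, 0.0002, 0], [1, 0, 0, 0, 0]]])

```text
t: 14.25
tcp_pos: [0.5289, -0.0209, 0.0677]
tool_rot: [0.994, -0.11, -0.004, -0.0]
force: [-8.8, 0.1, 3.6]
finger_gap: 0.408
gripper_force: 25.6
```

Run:
```python
from station import manip
from h import *
s=manip.sense();print(s['tcp_pos'],s['force'])
d=manip.snapshot("top");
for c in("top","side"):
  d=manip.snapshot(c);print(c,[(np.round(r['xyz'],3).tolist(),round(r['confidence'],2)) for r in manip.mark_of("condenser",c)])
  cv2.imwrite(f"pics/{c}4.png",d["img"][:,:,::-1])
im=cv2.imread("pics/side4.png")[130:280,180:390]
cv2.imwrite("pics/crop4.png",cv2.resize(im,None,fx=3.5,fy=3.5,interpolation=cv2.INTER_CUBIC))
```

```text
[ 0.52890229 -0.02089809  0.06771659] [-8.78710631  0.14445547  3.58657758]
top [([0.605, -0.037, 0.093], 0.71)]
side [([0.608, -0.041, 0.099], 0.78)]
```

View pics/crop4.png

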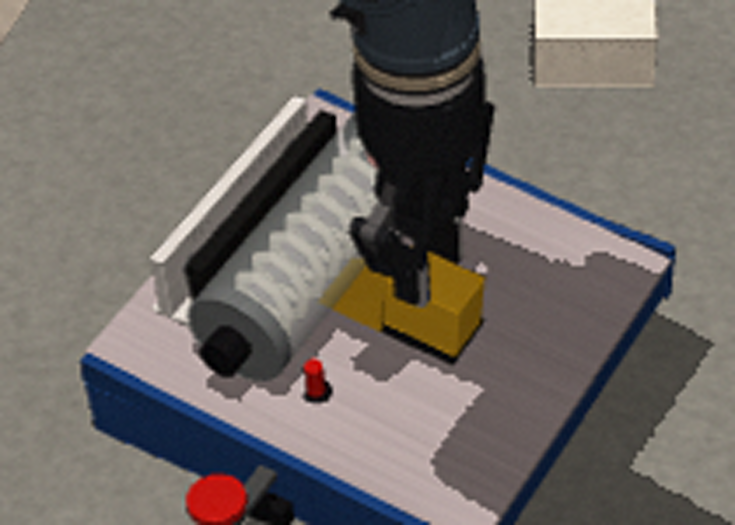

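The crop shows the condenser against the black pad, clear of the pin at (315,380), and the chock lying flat under its low side. I'll keep pushing in small steps to 12–13 N.

move_arm(increments=[[[1, 0.0005, -0.0001, 0.0001, 0], [1, 0.0005, -0.0001, 0.0001, 0], [1, 0, 0, 0, 0]]])

```text
t: 14.8
tcp_pos: [0.529, -0.0209, 0.0678]
tool_rot: [0.994, -0.11, -0.005, -0.0]
force: [-9.8, 0.6, 4.0]
finger_gap: 0.406
gripper_force: 25.7
```

move_arm(increments=[[[1, 0.0005, -0.0001, 0.0002, 0], [1, 0.0005, -0.0001, 0.0002, 0], [1, 0, 0, 0, 0]]])

```text
t: 15.1
tcp_pos: [0.5292, -0.0209, 0.0681]
tool_rot: [0.994, -0.11, -0.006, -0.001]
force: [-10.9, 1.1, 3.2]
finger_gap: 0.413
gripper_force: 25.7
```

move_arm(increments=[[[1, 0.0005, -0.0001, 0, 0], [1, 0.0005, -0.0001, 0.0001, 0], [1, 0.0005, -0.0001, 0, 0], [1, 0, 0, 0, 0]]])

```text
t: 15.5
tcp_pos: [0.5292, -0.0209, 0.0681]
tool_rot: [0.994, -0.11, -0.007, -0.001]
force: [-12.5, 0.5, 7.3]
finger_gap: 0.409
gripper_force: 25.8
```

move_arm(increments=[[[1, 0.0005, -0.0001, 0, 0], [1, 0.0005, -0.0001, 0.0001, 0], [1, 0, 0, 0, 0]]])

```text
t: 15.8
tcp_pos: [0.5293, -0.0209, 0.0681]
tool_rot: [0.994, -0.11, -0.008, -0.001]
force: [-14.1, 0.5, 6.9]
finger_gap: 0.407
gripper_force: 25.9
```

move_arm(increments=[[[1, 0, 0, 0.0003, 0], [1, 0, 0, 0.0002, 0], [1, 0, 0, 0, 0], [1, 0, 0, 0, 0]]])

```text
t: 16.2
tcp_pos: [0.5296, -0.0209, 0.0685]
tool_rot: [0.994, -0.11, -0.008, -0.001]
force: [-13.2, 1.8, 5.2]
finger_gap: 0.408
gripper_force: 25.8
```

Well wedged at about 13 N. Releasing.

move_arm(increments=[[[-0.4, 0, 0, 0, 0], [-0.4, 0, 0, 0, 0], [-0.4, 0, 0, 0, 0], [-0.4, 0, 0, 0, 0]]])

```text
t: 16.6
tcp_pos: [0.5386, -0.023, 0.0699]
tool_rot: [0.994, -0.11, 0.002, 0.0]
force: [0.2, -0.1, 0.5]
finger_gap: 0.701
gripper_force: 0.0
```

Run:
```python
from station import manip
from h import *
s=manip.sense();print(s['tcp_pos'],s['force'])
d=manip.snapshot("wrist");cv2.imwrite("pics/w5.png",d["img"][:,:,::-1])
for l in("chock","condenser"):print(l,[(np.round(r['xyz'],3).tolist(),round(r['confidence'],2)) for r in manip.mark_of(l,"wrist")])
```

```text
[ 0.53864327 -0.02304205  0.06985053] [ 0.19477816 -0.11370999  0.52112279]
chock [([0.555, -0.027, 0.058], 0.68)]
condenser [([0.611, -0.036, 0.093], 0.91)]
```

View pics/w5.png

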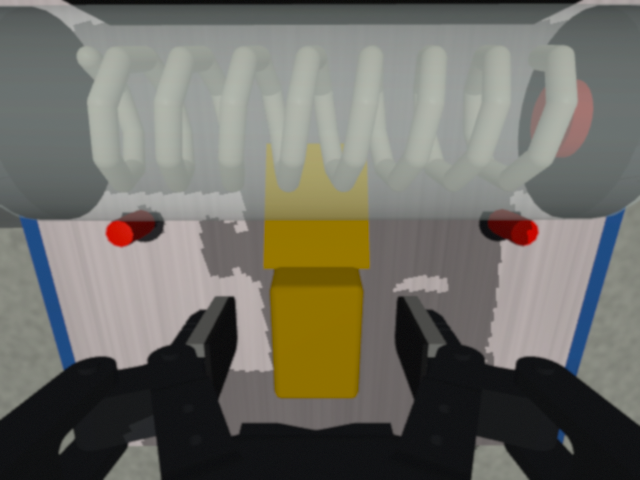

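The picture shows the chock still tight under the condenser, straight, with the fingers open and clear of it. To confirm the bite, I'll push once more, low from behind with the fingers shut.

move_arm(increments=[[[-0.4, 0, 0, 0.03, 0], [-0.4, 0, 0, 0.03, 0], [0, -0.036, 0.008, 0, 0], [1, -0.036, 0.008, 0, 0], [1, -0.01, 0.002, 0, 0], [1, 0, 0, 0, 0], [1, 0, 0, 0, 0], [1, 0, 0, 0, 0]]])

```text
t: 17.55
tcp_pos: [0.4572, -0.0053, 0.1297]
tool_rot: [0.994, -0.11, 0.001, 0.0]
force: [1.2, -0.5, 0.3]
finger_gap: 0.002
gripper_force: 0.0
```

move_arm(increments=[[[1, 0, 0, -0.03, 0], [1, 0, 0, -0.03, 0], [1, 0, 0, -0.007, 0], [1, 0, 0, 0, 0], [1, 0, 0, 0, 0]]])

```text
t: 18.05
tcp_pos: [0.456, -0.0049, 0.0629]
tool_rot: [0.994, -0.11, 0.001, 0.0]
force: [0.2, 0.5, -0.2]
finger_gap: 0.0
gripper_force: 0.0
```

move_arm(increments=[[[1, 0.01, -0.0022, 0.001, 0], [1, 0.01, -0.0022, 0.001, 0], [1, 0.005, -0.0011, 0.0005, 0], [1, 0, 0, 0, 0]]])

```text
t: 18.45
tcp_pos: [0.4822, -0.0107, 0.0657]
tool_rot: [0.994, -0.11, 0.002, 0.0]
force: [-0.4, 0.5, -0.1]
finger_gap: -0.002
gripper_force: 0.0
```

move_arm(increments=[[[1, 0.001, -0.0002, 0.0001, 0], [1, 0.001, -0.0002, 0.0001, 0], [1, 0.001, -0.0002, 0.0001, 0], [1, 0, 0, 0, 0]]])

```text
t: 18.85
tcp_pos: [0.4829, -0.0107, 0.0653]
tool_rot: [0.994, -0.11, -0.0, -0.0]
force: [0.9, 0.1, 0.0]
finger_gap: 0.006
gripper_force: 0.0
```

move_arm(increments=[[[1, 0.001, -0.0002, 0.0001, 0], [1, 0.001, -0.0002, 0.0001, 0], [1, 0.001, -0.0002, 0.0001, 0], [1, 0, 0, 0, 0]]])

```text
t: 19.25
tcp_pos: [0.4862, -0.0114, 0.0656]
tool_rot: [0.994, -0.11, 0.0, 0.0]
force: [-0.1, 0.7, 0.3]
finger_gap: 0.001
gripper_force: 0.0
```

move_arm(increments=[[[1, 0.001, -0.0002, 0.0001, 0], [1, 0.001, -0.0002, 0.0001, 0], [1, 0.001, -0.0002, 0.0001, 0], [1, 0, 0, 0, 0]]])

```text
t: 19.65
tcp_pos: [0.4879, -0.0117, 0.0657]
tool_rot: [0.994, -0.11, -0.001, -0.0]
force: [-2.7, -0.7, 0.2]
finger_gap: 0.002
gripper_force: 1.1
```

move_arm(increments=[[[1, 0.001, -0.0002, 0.0001, 0], [1, 0.001, -0.0002, 0.0001, 0], [1, 0.001, -0.0002, 0.0001, 0], [1, 0, 0, 0, 0]]])

```text
t: 20.05
tcp_pos: [0.488, -0.0116, 0.0657]
tool_rot: [0.994, -0.109, -0.004, -0.0]
force: [-7.4, -0.4, 3.7]
finger_gap: -0.001
gripper_force: 3.6
```

move_arm(increments=[[[1, 0.001, -0.0002, 0.0001, 0], [1, 0.001, -0.0002, 0.0001, 0], [1, 0.0005, -0.0001, 0.0001, 0], [1, 0, 0, 0, 0]]])

```text
t: 20.45
tcp_pos: [0.488, -0.0115, 0.0657]
tool_rot: [0.994, -0.109, -0.007, -0.001]
force: [-10.3, 0.5, 4.8]
finger_gap: 0.0
gripper_force: 5.2
```

move_arm(increments=[[[1, 0.001, -0.0002, 0.0001, 0], [1, 0.0005, -0.0001, 0.0001, 0], [1, 0, 0, 0, 0], [1, 0, 0, 0, 0], [1, 0, 0, 0, 0]]])

```text
t: 20.95
tcp_pos: [0.4881, -0.0115, 0.0657]
tool_rot: [0.994, -0.109, -0.008, -0.001]
force: [-12.2, 0.5, 5.6]
finger_gap: -0.003
gripper_force: 6.1
```

move_arm(increments=[[[1, 0.001, -0.0002, 0.0003, 0], [1, 0.0005, -0.0001, 0.0003, 0], [1, 0, 0, 0, 0], [1, 0, 0, 0, 0]]])

```text
t: 21.35
tcp_pos: [0.4883, -0.0113, 0.066]
tool_rot: [0.994, -0.109, -0.009, -0.001]
force: [-13.5, 1.6, 4.8]
finger_gap: -0.005
gripper_force: 6.2
```

Firm: it takes 13.5 N with no movement. Backing off and going over the tab.

move_arm(increments=[[[1, -0.01, 0.0022, 0, 0], [1, -0.015, 0.003, 0, 0], [1, 0, 0, 0.03, 0], [1, 0, 0, 0.04, 0], [1, 0, 0, 0.04, 0], [1, 0, 0.04, 0, 0], [1, 0, 0.04, 0, 0], [1, 0, 0, 0, 0]]])

```text
t: 22.15
tcp_pos: [0.4735, 0.075, 0.1783]
tool_rot: [0.994, -0.108, 0.002, -0.001]
force: [-0.3, -0.8, -0.7]
finger_gap: 0.0
gripper_force: 0.0
```

Run:
```python
from station import manip
from h import *
s=manip.sense();print(s['tcp_pos'],s['force'])
for c in("top","side"):
  d=manip.snapshot(c)
  for l in("condenser","chock_toe","stop_tab"):print(c,l,[(np.round(r['xyz'],3).tolist(),round(r['confidence'],2)) for r in manip.mark_of(l,c)][:4])
```

```text
[0.47353939 0.074994   0.17833205] [-0.25982932 -0.7777106  -0.7071845 ]
top condenser [([0.605, -0.033, 0.094], 0.8)]
top chock_toe [([0.273, 0.438, 0.003], 0.95), ([0.6, -0.038, 0.06], 0.68)]
top stop_tab [([0.604, 0.162, 0.071], 0.59), ([0.647, -0.392, -0.005], 0.51), ([0.556, -0.025, 0.058], 0.39)]
side condenser [([0.61, -0.039, 0.096], 0.86)]
side chock_toe [([0.596, -0.042, 0.058], 0.91), ([0.304, 0.209, 0.003], 0.73), ([0.373, 0.209, 0.003], 0.62)]
side stop_tab [([0.605, 0.16, 0.071], 0.92), ([0.551, -0.028, 0.056], 0.3)]
```

move_arm(increments=[[[1, 0.01, 0.0455, 0, 0], [1, 0.03, 0.0305, 0, 0], [1, 0.04, 0.01, 0, 0], [1, 0.04, 0, 0, 0], [1, 0.011, 0, -0.03, 0], [1, 0, 0, -0.04, 0], [1, 0, 0, -0.015, 0], [1, 0, 0, 0, 0]]])

```text
t: 23.35
tcp_pos: [0.6012, 0.1565, 0.0888]
tool_rot: [0.994, -0.11, -0.004, 0.001]
force: [-0.8, -0.2, -0.3]
finger_gap: -0.0
gripper_force: 0.0
```

move_arm(increments=[[[1, 0.003, 0.004, -0.008, 0], [1, 0, 0, -0.004, 0], [1, 0, 0, -0.002, 0], [1, 0, 0, -0.002, 0], [1, 0, 0, -0.002, 0], [1, 0, 0, -0.002, 0], [1, 0, 0, -0.002, 0], [1, 0, 0, -0.002, 0]]])

```text
t: 24.15
tcp_pos: [0.6065, 0.1616, 0.0683]
tool_rot: [0.994, -0.11, 0.0, -0.0]
force: [-0.1, -1.0, 0.0]
finger_gap: -0.0
gripper_force: 0.0
```

move_arm(increments=[[[1, 0, 0, -0.002, 0], [1, 0, 0, -0.002, 0], [1, 0, 0, -0.002, 0], [1, 0, 0, -0.002, 0], [1, 0, 0, -0.002, 0], [1, 0, 0, -0.002, 0], [1, 0, 0, -0.002, 0], [1, 0, 0, 0, 0]]])

```text
t: 24.95
tcp_pos: [0.6062, 0.1616, 0.054]
tool_rot: [0.994, -0.11, -0.0, 0.0]
force: [0.2, -0.1, 0.3]
finger_gap: -0.0
gripper_force: 0.0
```

No force at z = 0.054, where the tab should be resisting. I'll look.

Run:
```python
from station import manip
from h import *
im=[]
for c,(x,y) in(("top",(190,100)),("side",(170,150))):
  d=manip.snapshot(c);im.append(cv2.resize(d["img"][y:y+150,x:x+130,::-1],None,fx=3,fy=3,interpolation=cv2.INTER_CUBIC))
  h=cv2.cvtColor(d['img'],cv2.COLOR_RGB2HSV);H,S,V=h[...,0],h[...,1],h[...,2]
  for b in blobs(((H<5)|(H>174))&(S>150)&(V>60),8): print(c,b[0].round(1),b[1],unproj(d,b[0],.075).round(4))
  print(proj(d,manip.sense()['tcp_pos']))
cv2.imwrite("pics/tab.png",np.hstack(im))
```

```text
top [302.4 179.7] 27 [0.5802 0.0535 0.075 ]
top [380.3 195.1] 23 [ 0.5433 -0.1124  0.075 ]
[253.27376494 170.4596473 ]
side [307.4 188.4] 43 [ 0.5431 -0.1067  0.075 ]
side [269.4 237.4] 47 [0.5795 0.0579 0.075 ]
side [241.8 274.8] 145 [0.6013 0.1682 0.075 ]
[241.69598302 277.79519345]
```

View pics/tab.png

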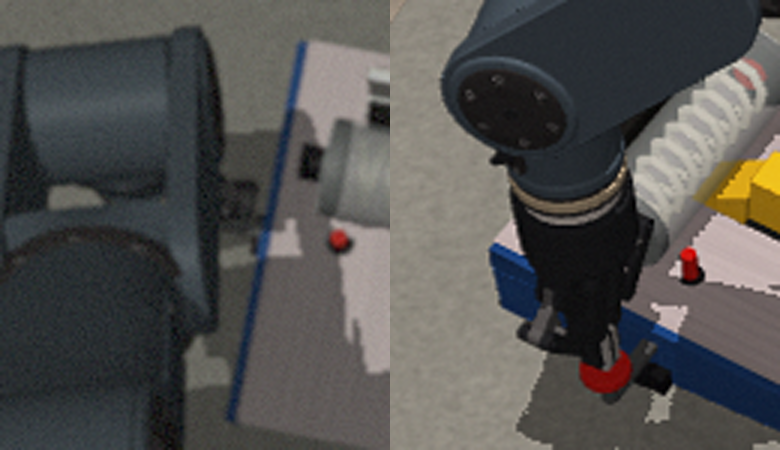

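Run:
```python
from station import manip
from h import *
s=manip.sense();print(s['t'],s['tcp_pos'],s['force'],s['ft_torque'],s['finger_gap'])
a=np.linspace(0,2*np.pi,60)
d=manip.snapshot("side");h=cv2.cvtColor(d['img'],cv2.COLOR_RGB2HSV);H,S,V=h[...,0],h[...,1],h[...,2]
red=((H<5)|(H>174))&(S>150)&(V>60)
for im,n in((d['img'],'now'),(cv2.imread('pics/side0.png')[:,:,::-1],'start')):
  h=cv2.cvtColor(np.ascontiguousarray(im),cv2.COLOR_RGB2HSV);H,S,V=h[...,0],h[...,1],h[...,2]
  r=((H<5)|(H>174))&(S>150)&(V>40)
  print(n);print('\n'.join(''.join('#' if v else '.' for v in row) for row in r[260:292,226:258]))
for z in(.075,.06,.054,.048):
  p=np.array([proj(d,[.6045+.018*np.cos(t),.1613+.018*np.sin(t),z]) for t in a]);print(z,p.min(0).round(1),p.max(0).round(1))
print([(np.round(r['xyz'],3).tolist(),round(r['confidence'],2)) for r in manip.mark_of("stop_tab","side")])
```

```text
25.05 [0.60645783 0.16160676 0.05423973] [ 0.00528267  0.23283113 -0.02212136] [ 0.01559166 -0.02735234 -0.00798566] -0.004857963595856883
now
................................
................................
................................
................................
................................
................................
................................
.....................#..........
.....................##.........
....................####........
...................#####........
.......###.........######.......
.......######.....#######.......
.......########..########.......
.......#################........
.......#################........
........################........
........###############.........
.........#############..........
..........###########...........
............########............
................................
................................
................................
................................
................................
................................
................................
................................

[... 626 characters left out ...]
......
........################........
.........##############.........
.........#############..........
...........##########...........
............#######.............
................................
................................
................................
................................
................................
................................
................................
................................
................................
................................
................................
0.075 [232.8 264.9] [250.3 278.9]
0.06 [233.6 269.3] [251.  283.3]
0.054 [234.  271.1] [251.3 285. ]
0.048 [234.3 272.8] [251.6 286.7]
[([0.607, 0.16, 0.069], 0.79)]
```

Run:
```python
from station import manip
from h import *
d=manip.snapshot("side");e=manip.snapshot("wrist")
a=cv2.resize(d["img"][225:295,210:280,::-1],(480,480),interpolation=cv2.INTER_NEAREST)
b=cv2.resize(e["img"][:,:,::-1],(320,240));b=np.vstack([b,np.zeros((240,320,3),np.uint8)])
cv2.imwrite("pics/z.png",np.hstack([a,b]))
```

```text
(no output)
```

View pics/z.png

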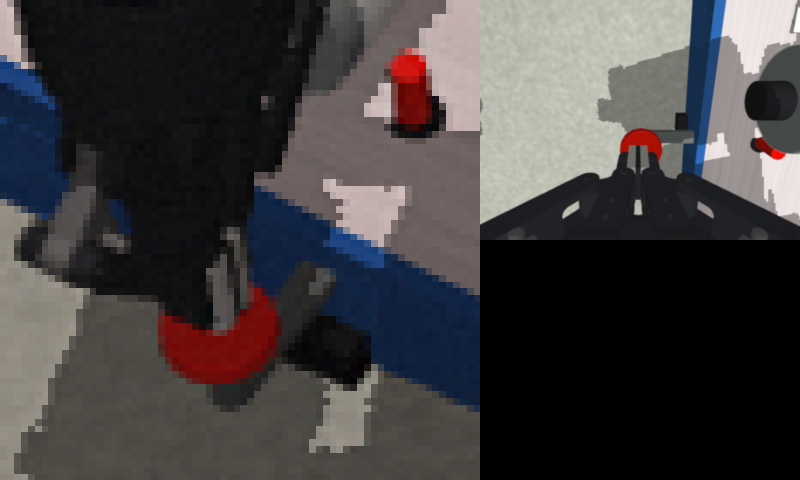

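The picture shows the fingertips ending right at the middle of the disc's top, with no force. So the tips may only just be reaching it. I'll go on down gently and watch the force.

move_arm(increments=[[[1, 0, 0, -0.002, 0], [1, 0, 0, -0.002, 0], [1, 0, 0, -0.001, 0], [1, 0, 0, 0, 0]]])

```text
t: 25.65
tcp_pos: [0.6062, 0.1616, 0.049]
tool_rot: [0.994, -0.11, -0.0, 0.0]
force: [-0.1, 0.1, -0.3]
finger_gap: 0.002
gripper_force: 0.0
```

Run:
```python
from station import manip
from h import *
d=manip.snapshot("side");h=cv2.cvtColor(d['img'],cv2.COLOR_RGB2HSV);H,S,V=h[...,0],h[...,1],h[...,2]
r=((H<5)|(H>174))&(S>150)&(V>40)
print('\n'.join(''.join('#' if v else '.' for v in row) for row in r[262:292,226:258]))
```

```text
................................
................................
................................
................................
................................
.....................#..........
.....................##.........
.....................###........
.....................###........
.......#............#####.......
.......###.........######.......
.......#####.......######.......
.......#######....######........
.......#################........
........################........
........###############.........
.........#############..........
..........###########...........
............########............
................................
................................
................................
................................
................................
................................
................................
................................
................................
................................
................................
```

move_arm(increments=[[[1, 0, 0, -0.002, 0], [1, 0, 0, -0.002, 0], [1, 0, 0, -0.001, 0], [1, 0, 0, -0.001, 0], [1, 0, 0, 0, 0]]])

```text
t: 26.2
tcp_pos: [0.6066, 0.1616, 0.0436]
tool_rot: [0.994, -0.11, 0.0, -0.0]
force: [-1.3, -0.1, 3.1]
finger_gap: -0.005
gripper_force: 1.6
```

Run:
```python
from station import manip
from h import *
s=manip.sense();print(s['tcp_pos'],s['force'],s['q'])
d=manip.snapshot("side");h=cv2.cvtColor(d['img'],cv2.COLOR_RGB2HSV);H,S,V=h[...,0],h[...,1],h[...,2]
r=((H<5)|(H>174))&(S>150)&(V>40)
print('\n'.join(''.join('#' if v else '.' for v in row) for row in r[264:288,226:258]))
e=manip.snapshot("wrist");T=e['tool_from_camera'];print(T.round(3).tolist())
h=cv2.cvtColor(e['img'],cv2.COLOR_RGB2HSV);H,S,V=h[...,0],h[...,1],h[...,2]
r=((H<5)|(H>174))&(S>150)&(V>40)
for b in blobs(r,100):
  ys,xs=np.nonzero(b[2]);print(b[0],b[1],xs.min(),xs.max(),ys.min(),ys.max())
from scipy.spatial.transform import Rotation as Ro
M=np.eye(4);M[:3,:3]=Ro.from_quat(s['tool_rot']).as_matrix();M[:3,3]=s['tcp_pos'];e['world_to_cam']=np.linalg.inv(M@T)
a=np.linspace(0,6.28,60)
for c in((.6045,.1613,.075),):
  p=np.array([proj(e,[c[0]+.018*np.cos(t),c[1]+.018*np.sin(t),c[2]]) for t in a]);print(c,p.min(0).round(),p.max(0).round())
print('tcp px',proj(e,s['tcp_pos']))
```

```text
[0.6065862  0.1616291  0.04357143] [-1.25879542 -0.06289456  3.14065515] [8.26401005e-02 7.33200479e-01 1.54303809e+00 2.49136277e-05
 8.65028465e-01 1.87333492e+00]
................................
................................
................................
................................
.....................##.........
.....................###........
.....................###........
.....................####.......
.......#.............####.......
.......##...........#####.......
.......####........######.......
.......######......#####........
........########..######........
........################........
.........##############.........
..........############..........
...........#########............
...............###..............
................................
................................
................................
................................
................................
................................
[[-0.0, -0.963, -0.27, 0.069], [1.0, -0.0, -0.001, -0.0], [0.001, -0.27, 0.963, -0.173], [0.0, 0.0, 0.0, 1.0]]
[327.50546448 287.98672912] 2562 279 366 264 331
[591.96915584 307.96672078] 1232 564 627 283 329
(0.6045, 0.1613, 0.075) [272. 275.] [364. 360.]
tcp px [316.05278216 284.17908228]
```

Contact at last: 3 N up. The tips sit about 30 mm above the reported TCP here, so full travel should be at TCP z ≈ 0.017. Pressing on slowly.

move_arm(increments=[[[1, 0, 0, -0.0015, 0], [1, 0, 0, -0.0015, 0], [1, 0, 0, -0.0015, 0], [1, 0, 0, -0.0015, 0], [1, 0, 0, 0, 0]]])

```text
t: 26.8
tcp_pos: [0.6066, 0.1616, 0.037]
tool_rot: [0.994, -0.11, 0.0, -0.0]
force: [-0.3, -0.3, 2.3]
finger_gap: 0.001
gripper_force: 1.1
```

Run:
```python
from station import manip
from h import *
d=manip.snapshot("side");h=cv2.cvtColor(d['img'],cv2.COLOR_RGB2HSV);H,S,V=h[...,0],h[...,1],h[...,2]
for b in blobs(((H<5)|(H>174))&(S>150)&(V>40),8):
  ys,xs=np.nonzero(b[2]);print(b[0].round(1),b[1],ys.min(),ys.max())
print([(np.round(r['xyz'],3).tolist(),round(r['confidence'],2)) for r in manip.mark_of("condenser","side")])
```

```text
[307.8 189.9] 34 186 193
[269.7 238.9] 40 235 243
[243.  277.8] 110 269 283
[([0.608, -0.04, 0.096], 0.84)]
```

move_arm(increments=[[[1, 0, 0, -0.0015, 0], [1, 0, 0, -0.0015, 0], [1, 0, 0, -0.0015, 0], [1, 0, 0, -0.0015, 0], [1, 0, 0, -0.0015, 0], [1, 0, 0, -0.0015, 0], [1, 0, 0, -0.0015, 0], [1, 0, 0, -0.0015, 0]]])

```text
t: 27.7
tcp_pos: [0.6066, 0.1616, 0.0252]
tool_rot: [0.994, -0.11, 0.0, -0.0]
force: [-0.1, 1.0, 5.0]
finger_gap: -0.003
gripper_force: 2.1
```

move_arm(increments=[[[1, 0, 0, -0.0015, 0], [1, 0, 0, -0.0015, 0], [1, 0, 0, -0.0015, 0], [1, 0, 0, -0.0015, 0], [1, 0, 0, 0, 0]]])

```text
t: 28.2
tcp_pos: [0.6065, 0.1616, 0.019]
tool_rot: [0.994, -0.11, 0.0, -0.0]
force: [1.2, 0.3, 2.1]
finger_gap: 0.0
gripper_force: 1.0
```

move_arm(increments=[[[1, 0, 0, -0.001, 0], [1, 0, 0, -0.001, 0], [1, 0, 0, -0.001, 0], [1, 0, 0, 0, 0]]])

```text
t: 28.6
tcp_pos: [0.6066, 0.1617, 0.0179]
tool_rot: [0.994, -0.11, 0.0, -0.0]
force: [-2.3, -0.2, 13.0]
finger_gap: -0.004
gripper_force: 6.1
```

Run:
```python
from station import manip
from h import *
for c in("side","wrist"):
 d=manip.snapshot(c);h=cv2.cvtColor(d['img'],cv2.COLOR_RGB2HSV);H,S,V=h[...,0],h[...,1],h[...,2]
 for b in blobs(((H<5)|(H>174))&(S>150)&(V>40),4):
  ys,xs=np.nonzero(b[2]);print(c,b[0].round(1),b[1],ys.min(),ys.max())
 print([(np.round(r['xyz'],3).tolist(),round(r['confidence'],2)) for r in manip.mark_of("condenser",c)])
```

```text
side [244.2 283.2] 110 275 288
[([0.608, -0.039, 0.095], 0.74)]
wrist [327.5 288.1] 2551 264 331
[]
```

The end stop is reached (13 N), the pins are out of sight and the condenser hasn't moved. Retracting.

move_arm(increments=[[[1, 0, 0, 0.005, 0], [1, 0, 0, 0.03, 0], [1, 0, 0, 0.04, 0], [1, 0, 0, 0.05, 0], [1, -0.04, 0.02, 0.02, 0], [1, -0.04, 0.02, 0, 0], [1, 0, 0, 0, 0], [1, 0, 0, 0, 0]]])

```text
t: 29.6
tcp_pos: [0.5252, 0.202, 0.161]
tool_rot: [0.994, -0.109, -0.0, 0.0]
force: [0.6, -0.3, -0.9]
finger_gap: 0.002
gripper_force: 0.0
```

Run:
```python
from station import manip
from h import *
for c in("top","side"):
 d=manip.snapshot(c)
 for l in("condenser","chock_toe","stop_tab"):print(c,l,[(np.round(r['xyz'],3).tolist(),round(r['confidence'],2)) for r in manip.mark_of(l,c)][:3])
cv2.imwrite("pics/end.png",cv2.resize(d["img"][130:290,180:390,::-1],None,fx=3.5,fy=3.5,interpolation=cv2.INTER_CUBIC))
```

```text
top condenser [([0.607, -0.037, 0.096], 0.69), ([0.648, -0.389, -0.002], 0.31)]
top chock_toe [([0.6, -0.037, 0.062], 0.87), ([0.304, 0.213, 0.004], 0.7), ([0.373, 0.206, 0.003], 0.61)]
top stop_tab [([0.601, 0.163, 0.047], 0.77)]
side condenser [([0.607, -0.039, 0.097], 0.75)]
side chock_toe [([0.597, -0.04, 0.06], 0.96), ([0.376, 0.208, 0.001], 0.7), ([0.302, 0.21, 0.0], 0.67)]
side stop_tab [([0.607, 0.159, 0.048], 0.49)]
```

View pics/end.png

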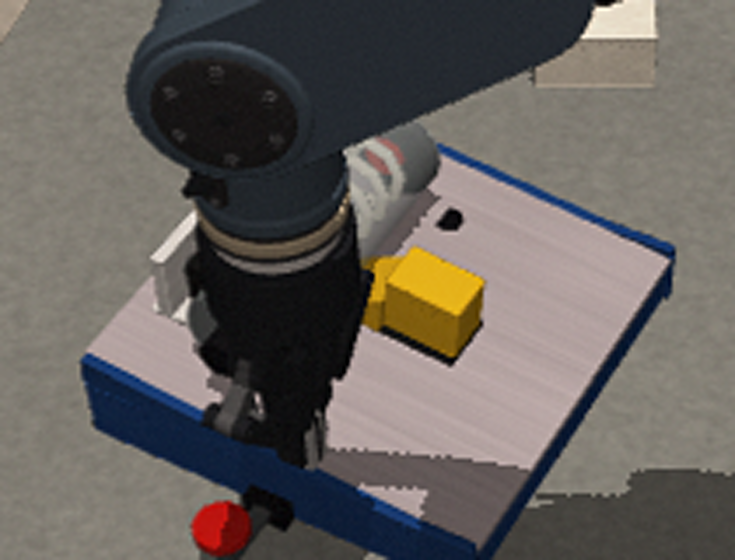

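The picture shows the tab down at (220,527), an empty pin hole at (450,218), the chock flat and holding the condenser, and the gripper clear in the air. The tab measures 0.048 m high and the condenser sits about 58 mm up the slope. Handing in.

```bash
python3 -c "
from station import manip
print(manip.sign_off())"
```

```text
the job is handed in; nothing more can be done
None
```

I handed the job in, but the station gave no verdict: the condenser is wedged between the chock and the fence, pins sunk and gripper clear; the chock took a 13.5 N push without moving, though its force on the glass could not be read.

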